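# Open a bayonet filter holder and park its cover

## Task

Open the airbrush air-filter holder so that its filter can be changed: press the spring-loaded bayonet cover down, twist it about a quarter turn counter-clockwise (seen from above) and lift it off. Then lower the cover, bar handle up, into the shaped pocket of the wooden rest, its two lugs in the two bays, so that it sits fully home and flat; set it down, do not drop it, and let go. Leave the other things on the bench where they stand.

Things in the scene. Friction and masses are not known exactly. Their poses are not given: they have to be found in the camera images.
- housing: Round aluminium filter holder fixed on the bench: foot disc 124 mm wide, 10 mm thick; can 94 mm wide, 80 mm bore, open top at z = 85 mm, with two bayonet slots in its wall; brass air fittings at +x and -x, 62 mm out, z = 32 mm. Origin: centre of its underside, z up. A sprung paper filter inside pushes the cover up with 8 N locked, 11 N pressed; it rises 6 mm when the cover is off.
- lock_pocket (a point): Point on the housing's wall where one lug is locked at the start: along the housing's +x, z = 73 mm (the other: half a turn on). The lug must go down at least 7 mm to leave this pocket; after 11 mm it meets the slot's floor.
- entry_slot (a point): Point on the housing's wall, z = 73 mm, in the open vertical entry slot: 80 degrees counter-clockwise from above from lock_pocket (the other: half a turn on). A lug turned here can be lifted out; it is free from about 74 to 86 degrees and meets a stop at about 88.
- cover: Black round cover, 0.4 kg, locked in the housing at the start, x along the housing's x (3 degrees of play), origin 63 mm above the housing's. Origin: centre of its underside; z up; x along bar handle and lugs. Plug 75 mm wide, z = 0 to 34 mm; flange 88 mm wide, z = 34 to 42 mm; two steel lugs on the plug at +x and -x, 10 mm wide, z = 6 to 14 mm, 108 mm over both tips.
- bar_handle (a point): Middle of the cover's straight bar handle, 55 mm above the cover's origin. The bar is 70 mm long (cover's x), 16 mm thick (y) and stands 26 mm above the flange (cover's z = 42 to 68 mm): pinch it across its thickness from above.
- rest: Flat wooden block, 150 mm (x) by 120 mm (y), 22 mm high, fixed to the bench, with a pocket 12 mm deep in its top: a square of 84 x 84 mm in the middle and two bays 26 mm wide that run out along +x and -x to 58 mm from the centre. Origin: centre of its underside on the bench; z up. The cover, seated, has its origin 10 mm above this origin and its x axis along the rest's x axis, either way round.
- miniature_a: Bystander: small grey figure on a cork-like base, 25 x 25 x 68 mm. Origin: centre of its underside.
- putty_pot: Bystander: low grey pot with a red lid, 54 mm in diameter, 31 mm high. Origin: centre of its underside.
- bottle_n1: Bystander: small white bottle, 33 mm in diameter, 46 mm high. Origin: centre of its underside.
- sanding_block: Bystander: flat sanding block, 35 x 70 x 15 mm. Origin: centre of its underside.

How it is judged:
By the outcome, as a careful person would: the job done as asked, in the order asked, and still so for the second after the job is handed in, with the robot touching nothing.
It also fails if it takes over 46 s, if anything falls off the work surface, if the arm or the gripper's body presses on something with over 40 N, if the wrist force passes 120 N, or if a joint passes its speed limit or range.

## Robot

A 6-joint arm with a two-finger parallel gripper is mounted at the origin on a cart in front of the work surface, level with it; the furniture and walls round the work are solid. World frame = base frame: x ahead of the robot, y to its left, z up, the work surface at z = 0. Lengths are in m, angles in degrees, forces in N, time in s.
With the tool pointing down it reaches from about 0.4 to 0.825 m from the base axis. Payload 7 kg.
Tool frame: the origin (TCP) lies between the finger pads; the fingertips stand 25 mm ahead of it and the grasp point (between the pads) lies 6 mm ahead of it; z points along the fingers, y is the line along which they close (so a half turn about z gives the same grasp; the last joint's range is limited). The gripper opens to 88 mm and grips with 3 to 60 N. Pads are 19 mm wide; open, the fingers measure 130 mm over their backs; the gripper's body (78 mm by 193 mm) begins 47 mm behind the grasp point.
Start: joints at [-59.181, 20.546, 0.682, 0, -70.136, -16.507], TCP at [0.167, -0.654, 0.252] pointing down, gripper open.
Joint ranges: [-176.03, 176.03], [-82.01, 121.73], [-58.28, 71.71], [-173.87, 95.51], [-174.79, -0.11], [-173.66, 173.66]. Speed limits (degrees/s): [136.94, 136.94, 172.46, 180, 180, 180].

## Interface

Orientations are given as [roll, pitch, yaw] about the fixed x, y, z axes, in that order (R = Rz(yaw) Ry(pitch) Rx(roll)).
In Python, from plant import ctrl gives the robot as it stands.
- The arm moves only by the tool drive_effector, called by a JSON object that holds its "api" and its "payload". Schema: {"type":"object","properties":{"rows":{"type":"string"},"only":{"type":"string"},"quiet":{"type":"boolean"},"lines":{"type":"string"}},"required":["rows"],"additionalProperties":false}. rows is a string of 1 to 8 rows, one to a line, with the numbers parted by spaces; each row has 5 numbers: dx, dy, dz in shares of 0.75 m (1.0 is 0.75 m), then a turn about the tool's z in fractions of the full range, 1 being pi/2 rad, then the finger opening in m; each row is the pose to reach, as a shift and turn from the pose commanded when the call began, along the tool's axes at that moment; what a row does not reach only later rows make up. A row lasts 1/8 s, in which the tool goes at most 0.0625 m and 10.7 degrees, less where a joint would pass 70% of its speed; a pose out of reach is approached as far as the arm can. The fingers move at their own pace and stop on an object; the grip force is fixed at half the most. Time passes only in rows, so rows that do not move let the fingers close. The tool returns the time, the measured TCP pose, the force, the opening and the grip force at its end. only (a regular expression) keeps the lines of the reply that match it, lines (a string "A,B") keeps lines A to B, and quiet returns only ok. A shift or turn number past 1, either way, is cut back to 1. Input that does not fit is refused with a message, and nothing moves.
- ctrl.get_obs(): the state, without advancing time (a new reading comes with each control period).
- ctrl.snapshot(name): name is "scene" or "top" or "wrist"; returns a dict with "frame" (420x560x3 uint8, red, green, blue), "z_map" (420x560 float32, m along the optical axis (not along the pixel's ray), 0 where there is no reading), "fovy" (degrees; the focal length in pixels is half the picture's height over the tangent of half this angle, whatever the lens; pixels are square), "cx", "cy" (the principal point, pixels), "R" (3x3) and "t" (3): a world point X has camera coordinates R X + t; the wrist camera has in their place "T_tool_cam" (4x4, takes a point from camera to tool coordinates, whose origin is the TCP and whose axes are the flange's). Camera axes: x right, y down, z forward; pixel columns grow to the right and rows downward; lengths in m; the calibration is good to about 2 mm. A picture is of the moment at which its call begins: read the wrist's pose just before it.
- ctrl.close_job(): hands the job in; it is judged then, once.
The state is a dict: "clock": time; "joint_pos": joint angles; "qvel": joint speeds; "tau": joint torques, N m; "tool_pos": TCP position; "orientation": TCP orientation; "force": force on the tool from outside, world axes, zero at the start; "moment": the same for the moment, N m; "opening": finger opening in m; "gripper_force": force on a finger pad.
Only numpy, scipy, OpenCV 4.12 (cv2) and the standard library are available. Lean on these libraries where they do the work, as an engineer would, in place of code of your own. Each camera call takes 0.05 s, during which the arm holds its last target. There are 200 camera calls.

## Working session

There is one attempt and no reset: what is moved stays moved. The work goes in short steps, Python scripts to look and compute and a tool call to move; the robot and the scene stay as the last step left them, time stands still between calls to the robot, and variables do not carry over. Pictures are saved under pics/ and viewed, at most 10 in all, crops included, and the job is handed in when it is done.

```bash
ls; mkdir -p pics
```

Run:
```python
from plant import ctrl
import cv2,numpy as np
o=ctrl.get_obs();print({k:np.round(v,3).tolist() for k,v in o.items()})
for n in("top","scene"):
    s=ctrl.snapshot(n);np.savez(f'pics/{n}0.npz',**s);cv2.imwrite(f'pics/{n}0.png',s["frame"][:,:,::-1])
    print(n,s['fovy'],s['cx'],s['cy'],np.round(s['R'],3).tolist(),s['t'])
```

```text
pics
plant.py
{'clock': 0.0, 'joint_pos': [-59.18, 20.59, 0.635, -0.021, -70.134, -16.507], 'qvel': [0.024, 0.05, 0.036, -0.042, 0.039, -0.06], 'tau': [0.002, -58.272, 29.305, 6.998, 0.007, -0.0], 'tool_pos': [0.167, -0.654, 0.251], 'orientation': [179.909, -0.006, -165.694], 'force': [0.56, 0.144, -0.343], 'moment': [0.012, 0.001, 0.004], 'gripper_force': 0.0, 'opening': 0.088}
top 42.15216355506251 271.9568879054234 207.86394094600303 [[-0.006, -1.0, 0.005], [-0.983, 0.005, -0.182], [0.182, -0.006, -0.983]] [-0.09029585  0.59209514  1.48751297]
scene 53.16658358317021 274.04278569291085 209.60171156150955 [[-0.803, -0.596, -0.006], [-0.438, 0.598, -0.671], [0.404, -0.537, -0.741]] [0.44257658 0.37090508 0.91211918]
```

View pics/top0.png

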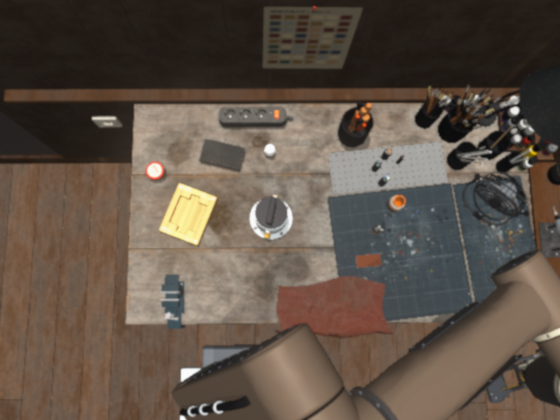

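View pics/scene0.png

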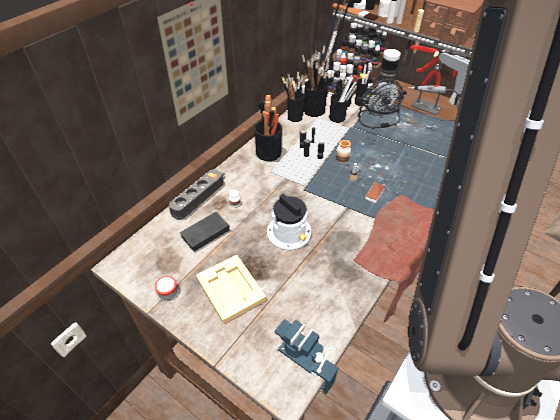

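The top view shows the housing and cover at about (271,213) and the rest at about (188,214). The putty pot is at (155,171), the bottle at (270,150) and a clamp at (172,300). Next I'll get metric positions from the depth map.

Create h.py:
```python
import numpy as np,cv2
def cloud(s,R=None,t=None):
    z=s['z_map'];h,w=z.shape;f=h/2/np.tan(np.radians(float(s['fovy']))/2)
    u,v=np.meshgrid(np.arange(w),np.arange(h))
    P=np.stack([(u-s['cx'])/f*z,(v-s['cy'])/f*z,z],-1)
    return (P-(s['t'] if t is None else t))@(s['R'] if R is None else R)  # R^T(P-t)
def rect(p):
    r=cv2.minAreaRect((p[:,:2]*1000).astype(np.float32));return r
```

Run:
```python
from h import *
for n in('top','scene'):
    s=np.load(f'pics/{n}0.npz');W=cloud(s);ok=s['z_map']>0
    for (u,v) in ([(271,213),(188,214),(188,200),(155,171),(270,150),(222,155),(200,260),(172,300),(378,228)] if n=='top' else [(290,207),(232,290)]): print(n,u,v,W[v,u].round(4))
    c0=W[213,271] if n=='top' else W[207,290]
    near=ok&(np.hypot(W[...,0]-c0[0],W[...,1]-c0[1])<.07)
    for lo,hi in((.12,.145),(.095,.112),(.078,.09),(.0,.02)):
        p=W[near&(W[...,2]>lo)&(W[...,2]<hi)]
        if len(p)>5: print('cover',lo,len(p),p.mean(0).round(4),rect(p))
    r0=W[214,188] if n=='top' else W[290,232]
    p=W[ok&(np.hypot(W[...,0]-r0[0],W[...,1]-r0[1])<.115)&(W[...,2]>.015)&(W[...,2]<.032)]
    print('rest',len(p),p.mean(0).round(4),rect(p))
```

```text
top 271 213 [ 0.5629 -0.0905  0.1339]
top 188 214 [0.5824 0.1497 0.0131]
top 188 200 [0.6255 0.1519 0.0046]
top 155 171 [0.7076 0.2464 0.0275]
top 270 150 [ 0.7642 -0.089   0.0454]
top 222 155 [0.7549 0.0517 0.0279]
top 200 260 [0.4496 0.1134 0.0058]
top 172 300 [0.3354 0.1752 0.0932]
top 378 228 [ 0.5318 -0.3908  0.0586]
cover 0.12 154 [ 0.5714 -0.0889  0.1307] ((571.97607421875, -88.80934143066406), (15.84890365600586, 69.80802154541016), 77.98252868652344)
cover 0.095 652 [ 0.5708 -0.0884  0.105 ] ((572.5261840820312, -88.95867156982422), (86.97464752197266, 87.94426727294922), 35.407798767089844)
cover 0.078 76 [ 0.5436 -0.0878  0.0843] ((566.4067993164062, -92.88420104980469), (78.19279479980469, 92.55104064941406), 37.879573822021484)
cover 0.0 585 [ 0.5449 -0.092   0.0076] ((557.9842529296875, -90.4688720703125), (126.1725082397461, 138.52871704101562), 5.0177178382873535)
rest 1301 [0.5822 0.1506 0.0221] ((583.9862670898438, 150.65640258789062), (121.4839859008789, 150.4575958251953), 68.95181274414062)
scene 290 207 [ 0.5628 -0.087   0.1177]
scene 232 290 [0.5728 0.1484 0.0089]
cover 0.12 165 [ 0.5666 -0.0916  0.1286] ((567.90869140625, -94.18141174316406), (19.21668815612793, 69.79224395751953), 79.1307144165039)
cover 0.095 507 [ 0.5638 -0.0865  0.1046] ((567.6856689453125, -93.83898162841797), (87.44608306884766, 89.48355102539062), 21.68816375732422)
cover 0.078 186 [ 0.5481 -0.0708  0.0835] ((556.7970581054688, -76.3482666015625), (92.59680938720703, 55.509986877441406), 30.723051071166992)
cover 0.0 593 [ 0.5502 -0.0649  0.0077] ((555.5503540039062, -75.84271240234375), (135.07606506347656, 109.56676483154297), 33.17503356933594)
rest 1490 [0.5764 0.1485 0.0211] ((580.4134521484375, 144.6548309326172), (120.9911117553711, 152.3995819091797), 68.6783218383789)
```

Add to h.py:
```python
def delta(tgt,yaw):
    from plant import ctrl
    from scipy.spatial.transform import Rotation as Ro
    o=ctrl.get_obs();R=Ro.from_euler('xyz',o['orientation'],degrees=True).as_matrix()
    d=R.T@(np.array(tgt)-o['tool_pos']);t=-((yaw-o['orientation'][2]+180)%360-180)
    print('pose',o['tool_pos'].round(4) if hasattr(o['tool_pos'],'round') else o['tool_pos'],'ori',np.round(o['orientation'],2),'delta',d.round(4),'turn',round(t,2),'clock',o['clock'])
```

Run:
```python
from h import *
from plant import ctrl
s=ctrl.snapshot('wrist');print(np.round(s['T_tool_cam'],4),s['fovy'])
delta([.57,-.091,.30],168)
```

```text
[[ 9.000e-04 -9.624e-01 -2.718e-01  7.320e-02]
 [ 1.000e+00  9.000e-04  1.000e-04 -7.000e-04]
 [ 2.000e-04 -2.718e-01  9.624e-01 -1.338e-01]
 [ 0.000e+00  0.000e+00  0.000e+00  1.000e+00]] 67.19599218786865
pose [ 0.1667 -0.6537  0.2508] ori [ 1.7992e+02 -1.0000e-02 -1.6569e+02] delta [-0.5298  0.4457 -0.0487] turn 26.31 clock 0.15
```

Units first: shifts go in shares of 0.75 m and turns go in shares of pi/2 rad. So -0.32 m / 0.75 = -0.4267, -0.28 m / 0.75 = -0.3733, 26.3 degrees / 90 = 0.2922.

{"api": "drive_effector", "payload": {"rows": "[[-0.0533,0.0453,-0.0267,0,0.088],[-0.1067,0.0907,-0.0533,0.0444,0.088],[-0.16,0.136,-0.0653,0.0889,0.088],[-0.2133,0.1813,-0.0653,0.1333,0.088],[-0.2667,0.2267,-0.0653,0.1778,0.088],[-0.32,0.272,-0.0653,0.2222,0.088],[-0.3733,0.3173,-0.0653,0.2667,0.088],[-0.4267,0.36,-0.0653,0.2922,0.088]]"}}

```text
refused: rows: the value is not of type 'string' (schema: type "string"). Nothing was moved.
```

Refused on format, not on reach. It needs rows one to a line, with the numbers parted by spaces.

{"api": "drive_effector", "payload": {"rows": "-0.0533 0.0453 -0.0267 0 0.088\n-0.1067 0.0907 -0.0533 0.0444 0.088\n-0.16 0.136 -0.0653 0.0889 0.088\n-0.2133 0.1813 -0.0653 0.1333 0.088\n-0.2667 0.2267 -0.0653 0.1778 0.088\n-0.32 0.272 -0.0653 0.2222 0.088\n-0.3733 0.3173 -0.0653 0.2667 0.088\n-0.4267 0.36 -0.0653 0.2922 0.088"}}

```text
clock: 1.15
tool_pos: [0.4108, -0.3117, 0.3007]
orientation: [180.0, 0.0, 167.9]
force: [0.5, -0.0, -0.1]
opening: 0.0877
gripper_force: 0.0
```

```bash
python3 -c "
from h import *
delta([.57,-.091,.30],168)"
```

```text
pose [ 0.4108 -0.3117  0.3007] ori [1.8000e+02 1.0000e-02 1.6792e+02] delta [-0.1095  0.2491  0.0007] turn -0.08 clock 1.15
```

In the tool's units: 0.249 m / 0.75 = 0.332, 0.2 m / 0.75 = 0.2667.

{"api": "drive_effector", "payload": {"rows": "-0.0293 0.0667 0 0 0.088\n-0.0587 0.1333 0 0 0.088\n-0.088 0.2 0 0 0.088\n-0.1173 0.2667 0 0 0.088\n-0.1467 0.332 0 0 0.088\n-0.1467 0.332 0 0 0.088"}}

```text
clock: 1.9
tool_pos: [0.571, -0.0898, 0.2995]
orientation: [-180.0, -0.1, 168.2]
force: [-1.1, 0.3, -0.6]
opening: 0.0877
gripper_force: 0.0
```

Add to h.py:
```python
def wrist(n):
    from plant import ctrl
    from scipy.spatial.transform import Rotation as Ro
    o=ctrl.get_obs();s=ctrl.snapshot('wrist')
    R=Ro.from_euler('xyz',o['orientation'],degrees=True).as_matrix()
    M=np.eye(4);M[:3,:3]=R;M[:3,3]=o['tool_pos'];C=M@s['T_tool_cam']
    cv2.imwrite(f'pics/{n}.png',s['frame'][:,:,::-1])
    R=C[:3,:3].T;return s,cloud(s,R,-R@C[:3,3]),C
def fit(W,ok,c,r,lo,hi,q=''):
    p=W[ok&(np.hypot(W[...,0]-c[0],W[...,1]-c[1])<r)&(W[...,2]>lo)&(W[...,2]<hi)]
    if len(p)>9: print(q,len(p),'mean',p.mean(0).round(4),'zmed',np.median(p[:,2]).round(4),'rect',np.round(np.concatenate([np.atleast_1d(a) for a in rect(p)]),2))
    return p
```

Run:
```python
from h import *
s,W,C=wrist('w1');ok=s['z_map']>0;np.savez('pics/w1.npz',W=W,ok=ok)
c=(.57,-.091)
fit(W,ok,c,.07,.12,.145,'bar')
fit(W,ok,c,.07,.095,.115,'flange')
fit(W,ok,c,.09,.078,.093,'can')
fit(W,ok,c,.09,.003,.018,'foot')
```

```text
bar 1106 mean [ 0.5698 -0.0929  0.1312] zmed 0.1314 rect [571.15 -93.22  15.26  69.23  78.26]
flange 4198 mean [ 0.5685 -0.0926  0.1056] zmed 0.1056 rect [571.38 -93.37  88.71  88.89  26.05]
can 353 mean [ 0.5359 -0.0827  0.0851] zmed 0.0856 rect [541.22 -81.55  89.37  40.94  68.84]
foot 1306 mean [ 0.5406 -0.0858  0.0106] zmed 0.0107 rect [569.03 -92.99 151.06 160.61  48.51]
```

View pics/w1.png

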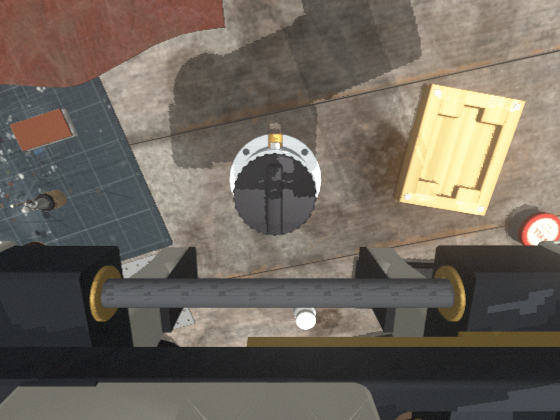

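The wrist view shows the cover, bar vertical, centred at about (275,193). The rest is at (462,150) and the can's fitting at (275,140). I'll compute the grasp and also fit the rest from this view.

Run:
```python
from h import *
d=np.load('pics/w1.npz');W,ok=d['W'],d['ok']
p=fit(W,ok,(.582,.149),.12,.017,.027,'rest')
q=fit(W,ok,(.582,.149),.075,.006,.014,'pocket')
delta([.5712,-.0933,.132],168.3)
```

```text
rest 6579 mean [0.578  0.1467 0.0223] zmed 0.0225 rect [583.4  146.3  121.88 150.24  68.75]
pocket 4598 mean [0.5824 0.1479 0.0107] zmed 0.0107 rect [580.42 138.5  104.73 116.21  68.94]
pose [ 0.57   -0.0911  0.2997] ori [-1.7998e+02 -8.0000e-02  1.6815e+02] delta [-0.0019 -0.0018  0.1677] turn -0.15 clock 1.95
```

In the tool's units: 0.167 m / 0.75 = 0.2227, 0.16 m / 0.75 = 0.2133.

{"api": "drive_effector", "payload": {"rows": "-0.0027 -0.0027 0.0667 0 0.06\n-0.0027 -0.0027 0.1333 0 0.06\n-0.0027 -0.0027 0.1867 0 0.06\n-0.0027 -0.0027 0.2133 0 0.06\n-0.0027 -0.0027 0.2227 0 0.06\n-0.0027 -0.0027 0.2227 0 0.06"}}

```text
clock: 2.7
tool_pos: [0.5709, -0.0955, 0.1339]
orientation: [-180.0, 0.0, 168.0]
force: [-0.5, -0.1, 0.0]
opening: 0.0596
gripper_force: 0.0
```

{"api": "drive_effector", "payload": {"rows": "0 0 0 0 0.03\n0 0 0 0 0.012\n0 0 0 0 0.01\n0 0 0 0 0.01"}}

```text
clock: 3.2
tool_pos: [0.5711, -0.0949, 0.1338]
orientation: [180.0, 0.0, 168.0]
force: [-0.0, -0.8, 0.6]
opening: 0.0257
gripper_force: 0.0
```

```bash
python3 -c "
from h import *
delta([.5712,-.0933,.132],168.3)"
```

```text
pose [ 0.5711 -0.0949  0.1338] ori [1.7999e+02 2.0000e-02 1.6802e+02] delta [0.0003 0.0016 0.0018] turn -0.28 clock 3.2
```

In the tool's units: 0.0015 m / 0.75 = 0.002, -0.3 degrees / 90 = -0.0033.

{"api": "drive_effector", "payload": {"rows": "0 0.002 0.002 -0.0033 0.024\n0 0.002 0.002 -0.0033 0.01\n0 0.002 0.002 -0.0033 0.01\n0 0.002 0.002 -0.0033 0.01\n0 0.002 0.002 -0.0033 0.01"}}

```text
clock: 3.82
tool_pos: [0.5713, -0.0933, 0.1319]
orientation: [180.0, -0.0, 168.3]
force: [-0.3, 2.1, -1.7]
opening: 0.0157
gripper_force: 30.0
```

```bash
python3 -c "
from h import *
delta([.5712,-.0933,.132],168.3)"
```

```text
pose [ 0.5713 -0.0933  0.1319] ori [ 1.7999e+02 -1.0000e-02  1.6831e+02] delta [ 0.0001 -0.     -0.0001] turn 0.01 clock 3.825
```

In the tool's units: 0.009 m / 0.75 = 0.012, 0.006 m / 0.75 = 0.008.

{"api": "drive_effector", "payload": {"rows": "0 0 0.004 0 0.01\n0 0 0.008 0 0.01\n0 0 0.012 0 0.01\n0 0 0.012 0 0.01\n0 0 0.012 0 0.01"}}

```text
clock: 4.45
tool_pos: [0.5714, -0.0933, 0.1233]
orientation: [180.0, 0.0, 168.3]
force: [-3.2, 3.6, 6.1]
opening: 0.0165
gripper_force: 30.0
```

In the tool's units: 0.0005 m / 0.75 = 0.0007, -50 degrees / 90 = -0.5556.

{"api": "drive_effector", "payload": {"rows": "0 0 0.0007 -0.0556 0.01\n0 0 0.0007 -0.1111 0.01\n0 0 0.0007 -0.2 0.01\n0 0 0.0007 -0.2889 0.01\n0 0 0.0007 -0.3778 0.01\n0 0 0.0007 -0.4667 0.01\n0 0 0.0007 -0.5556 0.01\n0 0 0.0007 -0.5556 0.01"}}

```text
clock: 5.45
tool_pos: [0.5725, -0.0939, 0.1235]
orientation: [-179.9, 0.1, -141.5]
force: [0.8, 0.5, 5.4]
opening: 0.0157
gripper_force: 30.0
```

```bash
python3 -c "
from plant import ctrl
o=ctrl.get_obs();print(o['tool_pos'],o['orientation'],o['force'],o['moment'])"
```

```text
[ 0.57245909 -0.09392141  0.1234502 ] [-1.79882843e+02  7.69008774e-02 -1.41534043e+02] [0.80995206 0.48353601 5.41885625] [0.03782271 0.16024575 0.08881818]
```

In the tool's units: -30 degrees / 90 = -0.3333.

{"api": "drive_effector", "payload": {"rows": "0 0 0 -0.0889 0.01\n0 0 0 -0.1778 0.01\n0 0 0 -0.2667 0.01\n0 0 0 -0.3333 0.01\n0 0 0 -0.3333 0.01\n0 0 0 -0.3333 0.01"}}

```text
clock: 6.2
tool_pos: [0.5724, -0.0939, 0.1234]
orientation: [-179.9, 0.0, -111.6]
force: [1.2, 0.0, 6.4]
opening: 0.0159
gripper_force: 30.0
```

```bash
python3 -c "
from plant import ctrl
o=ctrl.get_obs();print(o['tool_pos'],o['orientation'],o['force'],o['moment'])
from h import *
s,W,C=wrist('w2')"
```

```text
[ 0.57242984 -0.09391445  0.12344602] [-1.79861135e+02  6.40828285e-03 -1.11639229e+02] [1.20818384e+00 3.03367291e-04 6.44392313e+00] [0.0931418  0.08273827 0.14903516]
```

View pics/w2.png

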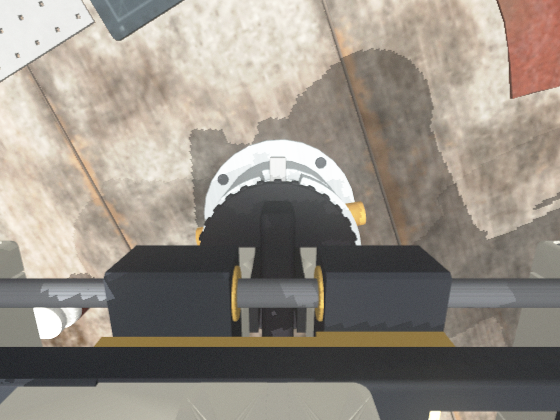

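The entry slot's open notch at (278,167) lines up with the bar, so I can lift now.

In the tool's units: -0.12 m / 0.75 = -0.16, -0.09 m / 0.75 = -0.12.

{"api": "drive_effector", "payload": {"rows": "0 0 -0.0053 0 0.01\n0 0 -0.0133 0 0.01\n0 0 -0.024 0 0.01\n0 0 -0.04 0 0.01\n0 0 -0.06 0 0.01\n0 0 -0.0867 0 0.01\n0 0 -0.12 0 0.01\n0 0 -0.16 0 0.01"}}

```text
clock: 7.25
tool_pos: [0.5705, -0.0934, 0.2433]
orientation: [179.9, -0.0, -111.7]
force: [1.1, 0.3, -4.6]
opening: 0.0159
gripper_force: 30.0
```

```bash
python3 -c "
from plant import ctrl
from h import *
o=ctrl.get_obs();print(o['moment'])
s=ctrl.snapshot('scene');cv2.imwrite('pics/s2.png',s['frame'][100:380,100:420,::-1])
delta([.5824,.1482,.22],-21.1)"
```

```text
[ 0.00465124 -0.06981807 -0.04147484]
pose [ 0.5726 -0.0937  0.2482] ori [-1.7973e+02  7.0000e-02 -1.1165e+02] delta [-0.2285  0.0802  0.0281] turn -90.55 clock 7.3
```

View pics/s2.png

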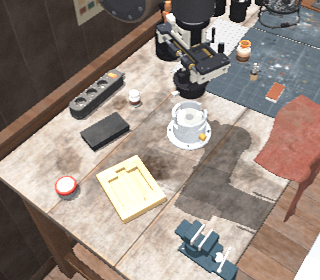

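Cover is free and held, with the housing open beneath it. I'll move to a viewing pose beside the rest.

```bash
python3 -c "
from h import *
delta([.49,.184,.25],-21.1)"
```

```text
pose [ 0.5726 -0.0937  0.2482] ori [-1.7973e+02  7.0000e-02 -1.1165e+02] delta [-0.2277  0.1792 -0.0024] turn -90.55 clock 7.3
```

In the tool's units: -0.228 m / 0.75 = -0.304, -0.204 m / 0.75 = -0.272, -76 degrees / 90 = -0.8444.

{"api": "drive_effector", "payload": {"rows": "-0.0187 0.0147 0 -0.0667 0.01\n-0.056 0.044 0 -0.1778 0.01\n-0.0987 0.0773 0 -0.2889 0.01\n-0.144 0.1133 0 -0.4 0.01\n-0.1893 0.1493 0 -0.5111 0.01\n-0.2293 0.1813 0 -0.6222 0.01\n-0.272 0.2133 0 -0.7333 0.01\n-0.304 0.2387 0 -0.8444 0.01"}}

```text
clock: 8.3
tool_pos: [0.4883, 0.1858, 0.2427]
orientation: [180.0, 0.0, -35.3]
force: [0.9, 0.2, -4.0]
opening: 0.0157
gripper_force: 30.0
```

{"api": "drive_effector", "payload": {"rows": "0 0 0 -0.0889 0.01\n0 0 0 -0.1611 0.01\n0 0 0 -0.1611 0.01\n0 0 0 -0.1611 0.01"}}

```text
clock: 8.8
tool_pos: [0.4891, 0.1843, 0.2426]
orientation: [180.0, 0.0, -21.3]
force: [-0.8, 0.5, -4.3]
opening: 0.0154
gripper_force: 30.0
```

Run:
```python
from h import *
s,W,C=wrist('w3');ok=s['z_map']>0;np.savez('pics/w3.npz',W=W,ok=ok)
p=fit(W,ok,(.582,.149),.12,.017,.027,'rest')
q=fit(W,ok,(.582,.149),.075,.004,.014,'pocket')
delta([.5824,.1482,.22],-21.1)
```

```text
rest 9615 mean [0.5904 0.1428 0.0226] zmed 0.0226 rect [583.21 145.7  120.33 148.96  68.7 ]
pocket 7196 mean [0.585  0.1449 0.0107] zmed 0.0107 rect [583.55 145.47  84.37 116.35  68.73]
pose [0.4891 0.1843 0.2426] ori [ 1.800e+02  1.000e-02 -2.132e+01] delta [ 0.1    -0.0002  0.0225] turn -0.22 clock 8.85
```

View pics/w3.png

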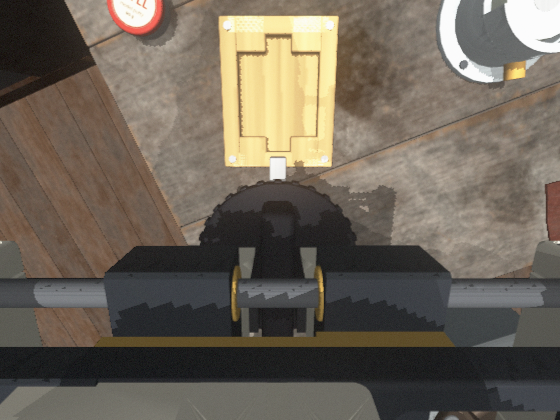

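The rest at (278,90) is clear of the held cover; lug at (278,168). Next I'll measure the cover in the hand (circle fit and lug).

Run:
```python
from h import *
from scipy.optimize import least_squares
d=np.load('pics/w3.npz');W,ok=d['W'],d['ok']
c=(.489,.184);a=np.radians(-21.3);x=np.array([np.cos(a),np.sin(a)]);y=np.array([np.sin(a),-np.cos(a)])
u=(W[...,:2]-[.4891,.1843])@x;v=(W[...,:2]-[.4891,.1843])@y;z=W[...,2]
h,_=np.histogram(z[ok&(u>0)&(u<.05)&(abs(v)<.04)],bins=np.arange(.15,.26,.004));print(h)
f=ok&(u>.005)&(u<.06)&(abs(v)<.046)&(abs(z-.2155)<.006)
print('flange z',np.median(z[f]),f.sum())
b=[]
for ang in np.radians(np.arange(-50,51,4)):
    t=np.arctan2(v,u);r=np.hypot(u,v);m=f&(abs(t-ang)<.04)
    if m.sum()>5:
        i=np.argmax(np.where(m,r,0));b.append([u.flat[i],v.flat[i]])
b=np.array(b);s=least_squares(lambda p:np.hypot(b[:,0]-p[0],b[:,1]-p[1])-p[2],[0,0,.044],loss='soft_l1',f_scale=.001);print('circle',s.x.round(4))
m=ok&(u>.046)&(u<.062)&(abs(v)<.02)&(z>.17)&(z<.20);print('lug',m.sum(),u[m].max(),v[m].min(),v[m].max(),np.median(z[m]))
m=ok&(u>.01)&(u<.045)&(abs(v)<.012)&(z>.23)&(z<.25);print('bar',m.sum(),u[m].max(),v[m].mean(),np.median(z[m]),np.polyfit(u[m],v[m],1))
delta([.5835,.1456,.2426],-21.3)
```

```text
[   0    0    0    0    0    0    0    0    1  264    1    0    0    0
    5  158 6135  105  164  192  222  271 1222 1354  135  144   51]
flange z 0.2162434518781603 6503
circle [0.0006 0.0007 0.0446]
lug 254 0.05452313656991803 -0.0037726053640771058 0.005884059790474245 0.18825962824117415
bar 2200 0.035935190166825816 0.0005202918575806216 0.24198541086587874 [ 0.04782048 -0.00058322]
pose [0.4891 0.1843 0.2426] ori [ 1.800e+02  1.000e-02 -2.132e+01] delta [ 1.02e-01  1.80e-03 -1.00e-04] turn -0.02 clock 8.85
```

{"api": "drive_effector", "payload": {"rows": "0.0267 0.0013 0 0 0.01\n0.0667 0.0013 0 0 0.01\n0.1067 0.0013 0.0267 0 0.01\n0.1353 0.0013 0.0667 0 0.01\n0.1353 0.0013 0.1067 0 0.01\n0.1353 0.0013 0.1467 0 0.01\n0.1353 0.0013 0.1733 0 0.01\n0.1353 0.0013 0.1733 0 0.01"}}

```text
clock: 9.85
tool_pos: [0.5832, 0.1457, 0.1106]
orientation: [179.8, 0.1, -21.3]
force: [0.3, -0.4, -3.1]
opening: 0.0157
gripper_force: 30.0
```

```bash
python3 -c "
from h import *
delta([.5832,.1462,.0825],-21.3)"
```

```text
pose [0.5832 0.1457 0.1106] ori [ 1.7982e+02  1.4000e-01 -2.1270e+01] delta [-0.0001 -0.0005  0.0281] turn 0.03 clock 9.85
```

In the tool's units: 0.028 m / 0.75 = 0.0373, 0.026 m / 0.75 = 0.0347.

{"api": "drive_effector", "payload": {"rows": "0 -0.0007 0.0107 0 0.01\n0 -0.0007 0.0213 0 0.01\n0 -0.0007 0.0293 0 0.01\n0 -0.0007 0.0347 0 0.01\n0 -0.0007 0.0373 0 0.01\n0 -0.0007 0.0373 0 0.01"}}

```text
clock: 10.6
tool_pos: [0.5837, 0.1474, 0.0846]
orientation: [180.0, -0.0, -21.2]
force: [-0.2, -0.7, -4.1]
opening: 0.016
gripper_force: 30.0
```

In the tool's units: 0.004 m / 0.75 = 0.0053, 0.003 m / 0.75 = 0.004.

{"api": "drive_effector", "payload": {"rows": "0 0 0.0013 0 0.01\n0 0 0.0027 0 0.01\n0 0 0.004 0 0.01\n0 0 0.0053 0 0.01\n0 0 0.0053 0 0.01"}}

```text
clock: 11.22
tool_pos: [0.5837, 0.1473, 0.0805]
orientation: [180.0, 0.0, -21.2]
force: [0.4, 0.1, -4.3]
opening: 0.0155
gripper_force: 30.0
```

In the tool's units: 0.001 m / 0.75 = 0.0013, 0.0005 m / 0.75 = 0.0007.

{"api": "drive_effector", "payload": {"rows": "0 0 0.0007 0 0.01\n0 0 0.0013 0 0.01\n0 0 0.0013 0 0.01\n0 0 0.0013 0 0.01"}}

```text
clock: 11.72
tool_pos: [0.5837, 0.1474, 0.0796]
orientation: [180.0, 0.0, -21.2]
force: [0.4, 0.9, -3.8]
opening: 0.0156
gripper_force: 30.0
```

In the tool's units: 0.0015 m / 0.75 = 0.002, 0.001 m / 0.75 = 0.0013.

{"api": "drive_effector", "payload": {"rows": "0 0 0.0007 0 0.01\n0 0 0.0013 0 0.01\n0 0 0.002 0 0.01\n0 0 0.002 0 0.01"}}

```text
clock: 12.22
tool_pos: [0.5837, 0.1473, 0.0789]
orientation: [-180.0, -0.0, -21.2]
force: [-3.9, -0.8, 5.2]
opening: 0.0156
gripper_force: 30.0
```

Contact came at the expected seated height (0.079), so I'll ease off and release.

In the tool's units: -0.0008 m / 0.75 = -0.0011, -0.0005 m / 0.75 = -0.0007.

{"api": "drive_effector", "payload": {"rows": "0 0 -0.0007 0 0.01\n0 0 -0.0011 0 0.02\n0 0 -0.0011 0 0.03\n0 0 -0.0011 0 0.04\n0 0 -0.0011 0 0.04\n0 0 -0.0011 0 0.04"}}

```text
clock: 12.98
tool_pos: [0.5838, 0.1474, 0.0789]
orientation: [-180.0, -0.0, -21.2]
force: [0.4, 0.3, -0.7]
opening: 0.0394
gripper_force: 0.0
```

{"api": "drive_effector", "payload": {"rows": "0 0 -0.0133 0 0.04\n0 0 -0.04 0 0.04\n0 0 -0.0933 0 0.05\n0 0 -0.16 0 0.05\n-0.0533 0 -0.2133 0 0.05\n-0.1067 0 -0.2133 0 0.05\n-0.1067 0 -0.2133 0 0.05\n-0.1067 0 -0.2133 0 0.05"}}

```text
clock: 13.98
tool_pos: [0.5093, 0.1764, 0.2396]
orientation: [-179.9, -0.0, -21.1]
force: [0.9, -0.0, -0.6]
opening: 0.0499
gripper_force: 0.0
```

Run:
```python
from h import *
s,W,C=wrist('w4');ok=s['z_map']>0
c=(.5835,.1456)
for lo,hi,n in((.07,.09,'bar'),(.044,.06,'flange'),(.018,.027,'rest')):
    p=fit(W,ok,c,.1,lo,hi,n)
    A=np.c_[p[:,:2],np.ones(len(p))];print('tilt deg',np.degrees(np.linalg.lstsq(A,p[:,2],rcond=None)[0][:2]).round(2))
```

```text
bar 1408 mean [0.5848 0.1459 0.0783] zmed 0.0784 rect [583.48 146.25  15.85  69.95  69.42]
tilt deg [0.15 0.69]
flange 5319 mean [0.5847 0.146  0.0526] zmed 0.0526 rect [583.57 146.04  89.39  88.21  73.88]
tilt deg [-0.08  0.03]
rest 8983 mean [0.5887 0.143  0.0226] zmed 0.0226 rect [582.89 145.69 120.36 149.19  68.93]
tilt deg [-0.02  0.01]
```

View pics/w4.png

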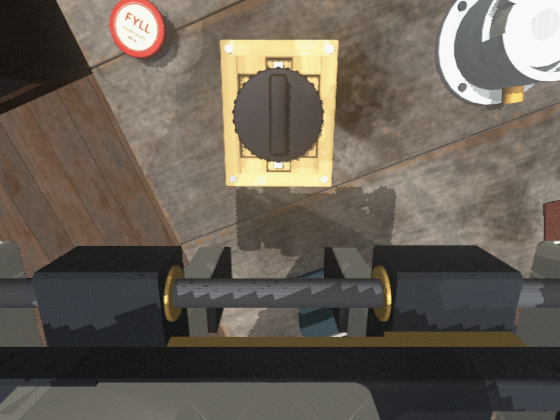

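The cover sits at (278,115) with its lugs in both bays, at (278,64) and (278,165). The flange top is at 52.6 mm (52 expected) and it is flat. Handing in.

```bash
python3 -c "
from plant import ctrl
print(ctrl.close_job())"
```

```text
the job is handed in; nothing more can be done
None
```

The filter holder is open and the cover is released in the rest's pocket, flat and fully home with both lugs in their bays; the job was handed in at about 14 s on the robot's clock.

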